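# Rack the weld test coupons on end

## Robot

A 6-joint arm with a two-finger parallel gripper is mounted at the origin on the work surface; the furniture and walls round the work are solid. World frame = base frame: x ahead of the robot, y to its left, z up, the work surface at z = 0. Lengths are in mm, angles in degrees, forces in N, time in s.
With the tool pointing down it reaches from about 300 to 850 mm from the base axis. Payload 4.2 kg.
Tool frame: the origin (TCP) lies midway between the tips of the shut fingers; the grasp point (between the pads) lies 19 mm behind it (env.hold_point_z is the z of the grasp point in the tool frame, in mm); z points along the fingers, y is the direction in which the jaws open and shut (so a half turn about z gives the same grasp; the last joint's range is limited). The gripper opens to 91 mm and grips with 3 to 60 N. Pads are 32 mm wide; open, the fingers measure 118 mm over their backs; the gripper's body (76 mm by 178 mm) begins 60 mm behind the grasp point.
Start: joints at [-73.682, 18.312, 89.639, -0, 72.044, -1.146], TCP at [172.562, -548.512, 213.976] pointing down, gripper open.
Joint ranges: [-177.97, 177.97], [-48.28, 115.42], [12.27, 149.76], [-77.06, 257.06], [2.81, 150.46], [-146.56, 146.56]. Speed limits (degrees/s): [147.25, 147.25, 180, 180, 180, 180].

## Interface

Orientations are given as [roll, pitch, yaw] about the fixed x, y, z axes, in that order (R = Rz(yaw) Ry(pitch) Rx(roll)).
In Python, from workcell import env, grab_frame, camera_params, spotter gives the robot as it stands. The module is installed in compiled form; this text tells all that it offers.
- The arm moves only by the shell command python3 -m jog 'ROWS' [FORCE]. ROWS is text: rows parted by semicolons, each of 7 numbers parted by spaces: the turn, a rotation vector about the world's x, y, z in units of 5 degrees (1.0 is 5 degrees), then the shift along the world's x, y, z in units of 25 mm (1.0 is 25 mm), then the opening, from 0 (shut) to 1 (fully open). A call has 1 to 5 rows; each row is the pose to reach, as a shift and turn from the pose commanded when the call began; what a row does not reach only later rows make up. A row lasts 1/8 s, in which the tool goes at most 62.5 mm and 10.7 degrees, less where a joint would pass 70% of its speed; a pose out of reach is approached as far as the arm can. A call with a gripper value outside its range is refused whole. The fingers move at their own pace and stop on an object; FORCE is the grip in N (left out, the last holds). Time passes only in rows, so rows that repeat a pose let the fingers close. It gives the time, the measured TCP pose, the force and the opening at its end, in the units of the state.
- env.state(): the state, without advancing time (a new reading comes with each control period).
- grab_frame(name): name is "scene" or "top" or "wrist"; returns the picture (400x640x3 uint8, red, green, blue); there is no depth.
- camera_params(name): a dict with "K" (3x3 intrinsics, pixels), "dist" ([k1, k2, p1, p2, k3] as OpenCV has them; the pictures are not rectified), "rvec" (rotation vector, rad) and "tvec" (3), from world to camera coordinates, as OpenCV has them. Camera axes: x right, y down, z forward; pixel columns grow to the right and rows downward; lengths in mm; the calibration is good to about 2 mm. A picture is of the moment at which its call begins: read the wrist's pose just before it. camera_params takes no time and is no camera call; for the wrist camera it gives the pose at the moment of the call.
- env.job_done(): hands the job in, once; it reports no verdict.
Trained networks look in the newest picture that a camera, given by its name, has taken for a name from the list of things; names that differ only in an ending like _2 or _b are one class to them, and where a whole thing is asked for, a point or a joint stands for the part that bears it (a point fixed in the world has none). Each returns a list of dicts, best first, with "conf" (0 to 1); they miss things now and then, are a little off and sometimes report something else, mostly with a low value. They report only what shows in the picture. A call takes as long as a camera call. They do not tell look-alikes from the thing itself.
- spotter.look_for(query, camera): "box" ([left, top, width, height] in pixels, round what is visible of it).
- spotter.trace(query, camera): "region" (400x640 bool, what is visible of it) and "box" ([left, top, width, height] in pixels, round what is visible of it).
The state is a dict: "time_s": time; "qpos": joint angles; "qvel": joint speeds; "effort": joint torques, N m; "ee_pos": TCP position; "ee_rot": TCP orientation; "force": force on the tool from outside, world axes, zero at the start; "torque": the same for the moment, N m; "gripper_width": finger opening in mm.
Only numpy, scipy, OpenCV 4.12 (cv2) and the standard library are available. Lean on these libraries where they do the work, as an engineer would, in place of code of your own. Each camera call takes 0.05 s, during which the arm holds its last target. There are 200 camera calls.

## Task

Fill the coupon rack: stand the light grey coupon on end in the middle slot, then the dark one on end in the empty slot beside it, next to the coupon that is already racked in the far slot. Take each off its fire-brick block by its long edges, close to one end, and lift it level, ease the grip so that its free end swings down until it hangs on end, grip it again, lower it to the slot's floor and let go. Do not drop a coupon, and leave the racked coupon, the magnets and the tape measure where they are.

Things in the scene. Friction and masses are not known exactly. Their poses are not given: they have to be found in the camera images.
- light_coupon_center (a point): larger, light grey flat steel test coupon, 120 x 60 x 6 mm, 0.25 to 0.41 kg, lying flat on a fire-brick block 70 x 30 x 30 mm at the start (its centre, this point, is then 33 mm up). x along the length, y across, z through the thickness. Pinched across the width about 14 mm from an end, it stays level in a firm grip; when the fingers ease open bit by bit it turns between their tips and its free end swings down.
- dark_coupon_center (a point): smaller, dark coupon, 110 x 50 x 5 mm, 0.16 to 0.26 kg, flat on a second such block (centre 32.5 mm up); both blocks are fixed, lengthwise under the coupons' middles. Axes and swing as for the light one: eased to a pad force about equal to its weight, a coupon hangs with its foot still 5 to 20 mm out on the side it came from; below about 0.6 of its weight it slides out.
- racked_coupon_center (a point): centre of a third coupon, dark, 110 x 50 x 5 mm, already standing on end in the far slot, its top 122 mm above the table; x axis along its length (upright). It stays there.
- rack: fixed rack; blue base plate 180 x 110 mm, its top 12 mm above the table; 6 mm steel-rod hoops, 46 mm wide along y, tops 83 mm above the table, form 3 slots in a row along x, 56 mm apart. A coupon stands in a slot on end, faces to +x and -x. A slot is 10 mm wide up to 52 mm above the table, flaring to 38 mm at the top. Origin: centre of the underside; z up; -x faces the robot.
- middle_slot (a point): centre of the floor of the middle slot, 12 mm above the table; axes as the rack's. Place of the light coupon.
- near_slot (a point): centre of the floor of the near slot (56 mm from the middle one, towards the rack's -x, robot side), 12 mm above the table; axes as the rack's. Place of the dark coupon.
- red_magnet: red welding magnet square, 105 x 105 x 17 mm, loose, flat on the table beyond the coupons; bystander; origin: centre of the underside.
- tape_measure: yellow tape measure, 63 x 97 x 37 mm, loose; bystander; origin: centre of the underside.
- blue_magnet: small blue magnet block, 35 x 51 x 30 mm, loose, to the left of the rack; bystander; origin: centre of the underside.
Not all that is in view belongs to the job. Leave any blue or turquoise look-alike of the part that bears dark_coupon_center alone.

How it is judged (in metres and radians):
On the way, in this order (a step that is already met when the one before it is completed fails the run):
1. the light coupon is held level by one end, clear of its block (angle between the x axis of light_coupon_center and the z axis of rack, either way round above 1 rad and height (world z) of light_coupon_center above 0.06 m and contact force between the fingers and light_coupon above 0.5 N), for 0.2 s.
2. the light coupon hangs on end in the fingers (angle between the x axis of light_coupon_center and the z axis of rack, either way round below 0.35 rad and contact force between the fingers and light_coupon above 0.5 N), for 0.2 s.
3. the light coupon stands on end in the middle slot, released (z of light_coupon_center in the frame of middle_slot below 0.066 m and horizontal distance between light_coupon_center and middle_slot below 0.018 m and angle between the x axis of light_coupon_center and the z axis of rack, either way round below 0.2 rad and angle between the z axis of light_coupon_center and the x axis of rack, either way round below 0.3 rad and linear speed of light_coupon below 0.02 m/s and contact force between the fingers and light_coupon below 0.1 N), for 0.2 s.
4. the dark coupon is held level by one end, clear of its block (angle between the x axis of dark_coupon_center and the z axis of rack, either way round above 1 rad and height (world z) of dark_coupon_center above 0.06 m and contact force between the fingers and dark_coupon above 0.5 N), for 0.2 s.
5. the dark coupon hangs on end in the fingers (angle between the x axis of dark_coupon_center and the z axis of rack, either way round below 0.35 rad and contact force between the fingers and dark_coupon above 0.5 N), for 0.2 s.
At the end, for the whole second after the job is handed in: Light coupon in the middle slot, dark one in the near slot, each on end, within 6 mm of the floor, 18 mm of the slot centre, 0.2 rad of upright and 0.3 rad of the row's direction, released, at rest; the third coupon within 20 mm of its place and 0.25 rad of upright (all of step 3 and z of dark_coupon_center in the frame of near_slot below 0.061 m and horizontal distance between dark_coupon_center and near_slot below 0.018 m and angle between the x axis of dark_coupon_center and the z axis of rack, either way round below 0.2 rad and angle between the z axis of dark_coupon_center and the x axis of rack, either way round below 0.3 rad and linear speed of dark_coupon below 0.02 m/s and contact force between the fingers and dark_coupon below 0.1 N and distance of racked_coupon_center from where it was at the start of the episode below 0.02 m and angle between the x axis of racked_coupon_center and the z axis of rack, either way round below 0.25 rad); the robot touches nothing.
It fails at once if a magnet or the tape measure is pushed more than 30 mm from its place (distance of any of red_magnet, tape_measure, blue_magnet from where it was at the start of the episode above 0.03 m).
It fails at once if the racked coupon is lifted or pushed more than 30 mm from its place (distance of racked_coupon_center from where it was at the start of the episode above 0.03 m).
It fails at once if a coupon is dropped (it moves faster than 1.5 m/s) (linear speed of any of light_coupon, dark_coupon above 1.5 m/s).
It also fails if it takes over 72 s, if anything falls off the work surface, if the arm or the gripper's body presses on something with over 40 N, if the wrist force passes 120 N, or if a joint passes its speed limit or range.

## Working session

There is one attempt and no reset: what is moved stays moved. The work goes in short steps, Python scripts to look and compute and a shell command to move; the robot and the scene stay as the last step left them, time stands still between calls to the robot, and variables do not carry over. Pictures are saved under pics/ and viewed, about 8 in all and at most 12, crops included, and the job is handed in when it is done.

```bash
mkdir -p pics
cat > h.py <<'E'
import numpy as np, cv2
from workcell import env, grab_frame, camera_params, spotter
def save(cam,name):
    im=grab_frame(cam); cv2.imwrite(f'pics/{name}.png',im[:,:,::-1]); return im
def ray(cam,uv,z,P=None):
    p=P or camera_params(cam); R,_=cv2.Rodrigues(np.array(p['rvec'],float)); t=np.array(p['tvec'],float).reshape(3)
    u=cv2.undistortPoints(np.array(uv,float).reshape(-1,1,2),np.array(p['K'],float),np.array(p['dist'],float)).reshape(-1,2)
    d=np.c_[u,np.ones(len(u))]@R; c=-R.T@t
    return c+d*((z-c[2])/d[:,2])[:,None]
def proj(cam,X,P=None):
    p=P or camera_params(cam)
    return cv2.projectPoints(np.array(X,float).reshape(-1,1,3),np.array(p['rvec'],float),np.array(p['tvec'],float),np.array(p['K'],float),np.array(p['dist'],float))[0].reshape(-1,2)
E
python3 - <<'E'
from h import *
a=save('scene','s0');b=save('top','t0')
cv2.imwrite('pics/both.png',cv2.resize(np.vstack([a,b])[:,:,::-1],(480*1,600)))
for cam in('top','scene'):
  p=camera_params(cam);R,_=cv2.Rodrigues(np.array(p['rvec'],float));print(cam,(-R.T@np.array(p['tvec'],float).reshape(3)).round())
for q,z in(('light_coupon_center',36),('dark_coupon_center',35),('racked_coupon_center',122),('rack',12),('red_magnet',17),('tape_measure',37),('blue_magnet',30)):
  for r in spotter.trace(q,'top')[:3]:
    m=r['region'].astype(np.uint8); c=max(cv2.findContours(m,0,2)[0],key=cv2.contourArea).reshape(-1,2)
    w=ray('top',c,z)[:,:2].astype(np.float32)
    print(q,round(r['conf'],2),r['box'],[np.round(v,1) for v in cv2.minAreaRect(w)])
print(env.state(),env.hold_point_z)
E
```

```text
top [ 472.   24. 1666.]
scene [-346. 1120.  791.]
light_coupon_center 0.97 [379.6, 209.9, 23.1, 34.2] [array([ 513.5, -253.8]), array([122.2,  61.7]), np.float64(7.0)]
dark_coupon_center 0.95 [319.7, 207.1, 15.2, 31.5] [array([521.2, -21.5]), array([108.8,  49.2]), np.float64(5.2)]
dark_coupon_center 0.91 [417.1, 230.9, 23.5, 30.4] [array([ 440.4, -390.5]), array([ 50.2, 110.7]), np.float64(63.0)]
dark_coupon_center 0.78 [234.5, 143.0, 19.7, 30.2] [array([766. , 290.4]), array([ 50.4, 106.8]), np.float64(51.7)]
racked_coupon_center 0.48 [249.6, 195.4, 9.8, 9.5] [array([606.2, 237.2]), array([15.9, 56.6]), np.float64(15.5)]
rack 0.86 [240.3, 191.2, 41.1, 51.6] [array([556. , 223.6]), array([181.8, 113.8]), np.float64(16.7)]
red_magnet 0.7 [349.4, 152.9, 35.4, 22.9] [array([ 759.2, -169. ]), array([106. ,  99.9]), np.float64(36.3)]
tape_measure 0.57 [301.3, 157.5, 20.3, 17.3] [array([734.7,  35.3]), array([68.5, 55.2]), np.float64(44.1)]
{'time_s': 0.45, 'qpos': array([-7.36835504e+01,  1.83156370e+01,  8.96450376e+01,  1.85676997e-03,
        7.20425495e+01, -1.14536851e+00]), 'qvel': array([-0.0579504 , -0.00495085, -0.0976856 , -0.00381061,  0.00929588,
        0.04621266]), 'effort': array([ 1.92384135e-06, -4.11933768e+01, -2.31979698e+01,  7.27240602e-02,
        3.91120173e-02, -4.08567780e-05]), 'ee_pos': array([ 172.5501654 , -548.47677405,  213.89744704]), 'ee_rot': array([-1.79996812e+02, -1.83038163e-03,  1.74612456e+01]), 'force': array([-0.00279763,  0.29796988, -0.23789168]), 'torque': array([-0.01808898,  0.03566763,  0.02744835]), 'gripper_width': 91.17118907016736} -18.8
```

View pics/t0.png

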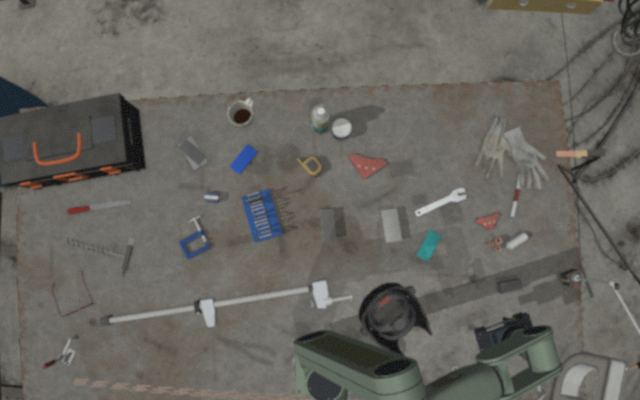

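View pics/s0.png

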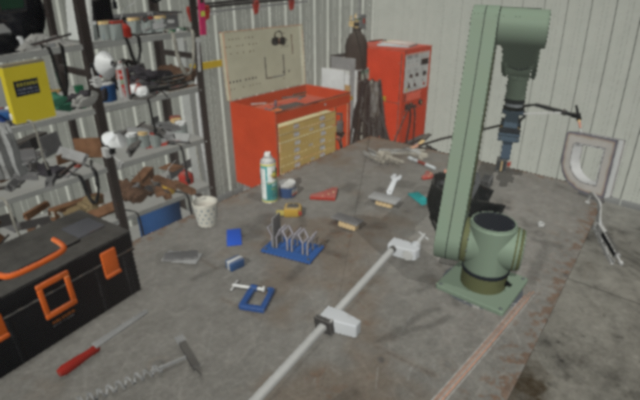

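Top view: rack at (262,215), dark coupon at (333,223), light at (391,225), teal decoy at (429,245). A blue look-alike lies at (244,158). In the scene view the rack is at (293,245). Setting off above the light coupon.

```bash
python3 -m jog '0 0 -0.5 2.3 2 0 1;0 0 -1 4.5 4 0 1;0 0 -1.5 6.8 6 0 1;0 0 -2.1 9 7.9 0 1;0 0 -2.1 11.3 9.8 0 1'; python3 -m jog '0 0 0 2.3 2 0 1;0 0 0 2.3 2 0 1;0 0 0 2.3 2 0 1'
cat >> h.py <<'E'
def fit(q,cam,z,minc=.3):
    for r in spotter.trace(q,cam)[:3]:
        if r['conf']<minc: continue
        m=r['region'].astype(np.uint8); c=max(cv2.findContours(m,0,2)[0],key=cv2.contourArea).reshape(-1,2)
        print(q,round(r['conf'],2),r['box'],[np.round(v,1) for v in cv2.minAreaRect(ray(cam,c,z)[:,:2].astype(np.float32))])
E
python3 - <<'E'
from h import *
s=env.state();print(s['time_s'],s['ee_pos'],s['ee_rot'])
save('wrist','w0')
p=camera_params('wrist');R,_=cv2.Rodrigues(np.array(p['rvec'],float));print((-R.T@np.array(p['tvec'],float).reshape(3)).round(),R.round(2),p['K'])
fit('light_coupon_center','wrist',36)
E
```

```text
time_s: 1.08
ee_pos: [409.4, -341.7, 214.3]
ee_rot: [180.0, -0.0, 6.9]
force: [0.7, -1.0, 1.1]
gripper_width: 91.2
time_s: 1.45
ee_pos: [465.7, -292.9, 213.8]
ee_rot: [180.0, 0.0, 7.1]
force: [-0.2, -0.4, 0.3]
gripper_width: 91.5
1.45 [ 465.69416549 -292.88009169  213.84102185] [1.79977602e+02 4.37099775e-02 7.06752639e+00]
[ 541. -284.  385.] [[ 0.12 -0.99 -0.  ]
 [-0.96 -0.12  0.27]
 [-0.27 -0.03 -0.96]] [[303.51769283   0.         318.81978974]
 [  0.         303.51769283 196.1181513 ]
 [  0.           0.           1.        ]]
light_coupon_center 0.67 [258.3, 74.4, 58.3, 112.6] [array([ 514.6, -253.6]), array([121.7,  61.3]), np.float64(9.0)]
```

View pics/w0.png

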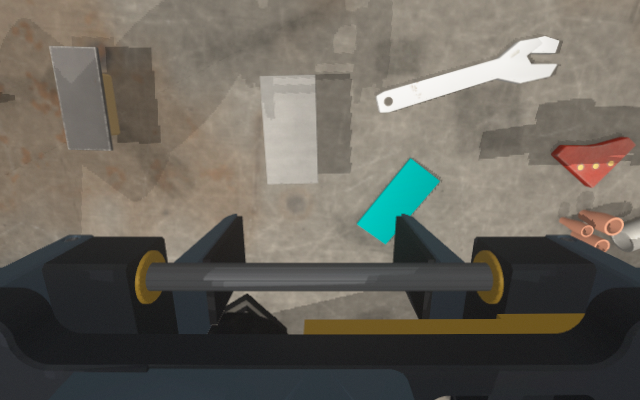

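The wrist view shows the light coupon at (290,130), the dark one at (80,98) and the teal decoy at (400,200). The fit gives (514,-254), yaw about 8°, and its size checks out. I'll take the near end, so the free end swings within the camera's view.

```bash
python3 -m jog '0 0 0.2 0.1 1.33 -0.5 1;0 0 0.2 0.1 1.33 -2.5 1;0 0 0.2 0.1 1.33 -4 1;0 0 0.2 0.1 1.33 -5 1;0 0 0.2 0.1 1.33 -5 1'
python3 - <<'E'
from h import *
s=env.state();print(s['time_s'],s['ee_pos'],s['ee_rot'])
im=save('wrist','w1')
fit('light_coupon_center','wrist',36);fit('dark_coupon_center','wrist',35)
E
```

```text
time_s: 2.17
ee_pos: [465.7, -260.5, 87.5]
ee_rot: [-179.9, 0.2, 7.8]
force: [0.3, 0.7, 0.9]
gripper_width: 91.1
2.175 [ 465.72406874 -260.47214971   87.46701147] [-179.85947103    0.21533401    7.82758009]
light_coupon_center 0.64 [272.7, 59.1, 84.7, 166.3] [array([ 518.2, -253.4]), array([121.3,  60.6]), np.float64(8.5)]
dark_coupon_center 0.94 [438.9, 186.8, 89.8, 72.0] [array([ 472.3, -392.1]), array([46.7, 58.7]), np.float64(59.8)]
dark_coupon_center 0.74 [0.0, 8.5, 48.4, 163.6] [array([523.8, -40. ]), array([ 36. , 115.3]), np.float64(82.5)]
```

View pics/w1.png

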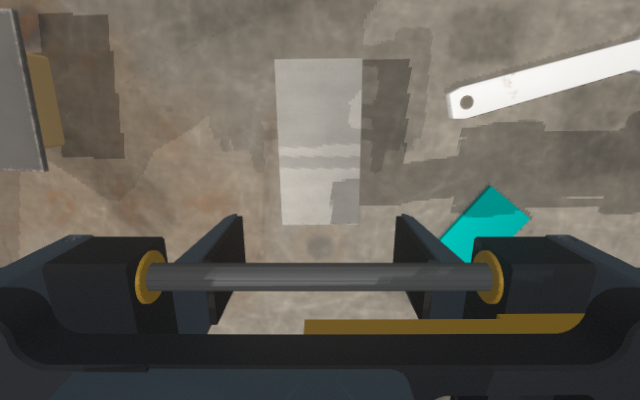

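The light coupon is centred between the fingers at (318,140). Descending and gripping.

```bash
python3 -m jog '0 0 0.1 0.12 0 -1.5 1;0 0 0.1 0.12 0 -2.5 1;0 0 0.1 0.12 0 -2.95 1;0 0 0.1 0.12 0 -2.95 1'; python3 -m jog '0 0 0 0 0 0 0.5;0 0 0 0 0 0 0.5;0 0 0 0 0 0 0.5;0 0 0 0 0 0 0.5;0 0 0 0 0 0 0.5' 30; python3 -m jog '0 0 0 0 0 0.3 0.5;0 0 0 0 0 1 0.5;0 0 0 0 0 2 0.5;0 0 0 0 0 2 0.5;0 0 0 0 0 2 0.5'
python3 - <<'E'
from h import *
s=env.state();print(s)
im=save('wrist','w2')
E
```

```text
time_s: 2.82
ee_pos: [471.3, -260.2, 15.7]
ee_rot: [180.0, -0.0, 8.5]
force: [0.1, 1.0, 0.5]
gripper_width: 91.4
time_s: 3.45
ee_pos: [471.3, -260.0, 15.7]
ee_rot: [180.0, -0.0, 8.5]
force: [-0.5, -0.1, 4.1]
gripper_width: 59.4
time_s: 4.08
ee_pos: [470.2, -259.4, 64.2]
ee_rot: [-179.9, 0.1, 8.5]
force: [-0.1, 0.4, -4.0]
gripper_width: 59.6
{'time_s': 4.075, 'qpos': array([-3.01054958e+01,  2.30785427e+01,  1.06449082e+02, -8.40018461e-03,
        5.05980439e+01,  5.14327607e+01]), 'qvel': array([0.00725427, 0.64769277, 0.37713702, 0.05230736, 0.11886651,
       0.04596578]), 'effort': array([-1.60067950e-03, -4.35822380e+01, -2.00575572e+01,  1.37415868e-01,
       -2.14717942e-01,  2.33825325e-03]), 'ee_pos': array([ 470.17650851, -259.36279258,   64.2391553 ]), 'ee_rot': array([-1.79926720e+02,  1.02296672e-01,  8.46714809e+00]), 'force': array([-0.14218782,  0.35183643, -4.043641  ]), 'torque': array([-0.06331974,  0.1905049 ,  0.0486568 ]), 'gripper_width': 59.56962195631148}
```

View pics/w2.png

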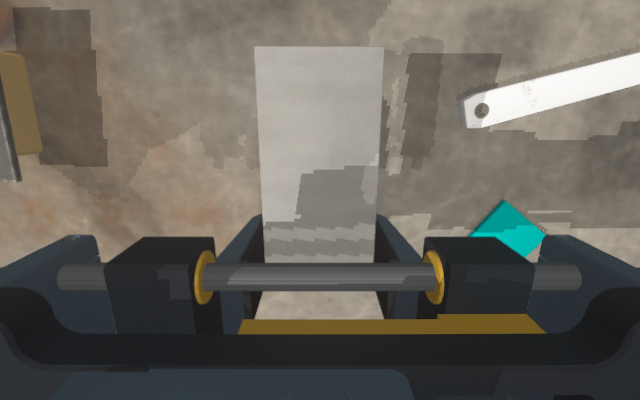

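Gripped level (weight about 4 N, moment 0.19 Nm, which fits). Lift, then ease.

```bash
python3 -m jog '0 0 0 0 0 1.5 0.5;0 0 0 0 0 3 0.5;0 0 0 0 0 4.8 0.5;0 0 0 0 0 6 0.5;0 0 0 0 0 6 0.5'; for f in 1; do python3 -m jog '0 0 0 0 0 0 0.5;0 0 0 0 0 0 0.5' 12; python3 -c "from h import *;print(env.state()['torque'])"; python3 -m jog '0 0 0 0 0 0 0.5;0 0 0 0 0 0 0.5' 8; python3 -c "from h import *;print(env.state()['torque'])";done
```

```text
time_s: 4.75
ee_pos: [471.9, -260.4, 216.2]
ee_rot: [179.9, -0.2, 8.5]
force: [-0.2, -1.0, -3.2]
gripper_width: 59.8
time_s: 5.0
ee_pos: [470.1, -259.3, 212.9]
ee_rot: [-179.8, 0.2, 8.5]
force: [-0.1, -0.1, -3.8]
gripper_width: 59.9
[-0.02102103  0.13622533 -0.03087541]
time_s: 5.25
ee_pos: [470.8, -259.8, 214.5]
ee_rot: [-180.0, 0.1, 8.5]
force: [-1.0, -0.1, -4.8]
gripper_width: 59.9
[-0.04253819  0.16216212  0.03192249]
```

```bash
cat >> h.py <<'E'
from scipy.spatial.transform import Rotation as Ro
def hang(q,L,W,T,flip=1):
    "angle below horizontal in tool frame from foot row in wrist picture"
    s=env.state();P=camera_params('wrist');grab_frame('wrist')
    R=Ro.from_euler('xyz',s['ee_rot'],degrees=True).as_matrix();p=s['ee_pos']
    r=spotter.trace(q,'wrist'); 
    A=np.arange(0,111,2.5);rows=[]
    for a in np.radians(A):
        d=np.array([np.cos(a),0,np.sin(a)]);n=np.array([np.sin(a),0,-np.cos(a)])
        X=[p+R@(np.array([0,0,env.hold_point_z])+d*L+n*T/2*k) for k in(-1,1)]
        rows.append(proj('wrist',X,P)[:,1].min())
    rows=np.array(rows)
    print('t',s['time_s'],'tq',s['torque'].round(3),'F',s['force'].round(1),'w',round(s['gripper_width'],2))
    for x in r[:2]:
        t=np.where(x['region'].sum(1)>8)[0].min(); print(round(x['conf'],2),np.round(x['box']),'toprow',t,'angle',A[np.argmin(abs(rows-t))])
    return A,rows
E
python3 - <<'E'
from h import *
A,r=hang('light_coupon_center',106,60,6);print(np.c_[A,r.round()].astype(int)[::4].tolist())
E
python3 -m jog '0 0 0 0 0 0 0.5;0 0 0 0 0 0 0.5' 6; python3 -c "from h import *;hang('light_coupon_center',106,60,6)"
python3 -m jog '0 0 0 0 0 0 0.5;0 0 0 0 0 0 0.5' 5; python3 -c "from h import *;hang('light_coupon_center',106,60,6)"
```

```text
t 5.25 tq [-0.043  0.162  0.032] F [-1.  -0.1 -4.8] w 59.88
0.94 [262. 159. 110. 106.] toprow 159 angle 70.0
[[0, 43], [10, 53], [20, 67], [30, 84], [40, 101], [50, 120], [60, 139], [70, 158], [80, 178], [90, 198], [100, 218], [110, 238]]
time_s: 5.6
ee_pos: [471.1, -259.9, 215.3]
ee_rot: [180.0, -0.0, 8.5]
force: [0.2, 0.6, -4.0]
gripper_width: 59.9
t 5.6 tq [ 0.021  0.061 -0.026] F [ 0.2  0.6 -4. ] w 59.88
0.67 [263. 162. 108. 103.] toprow 162 angle 72.5
time_s: 5.95
ee_pos: [471.1, -259.9, 215.3]
ee_rot: [180.0, -0.0, 8.5]
force: [0.1, 0.7, -3.3]
gripper_width: 59.9
t 5.95 tq [0.025 0.084 0.021] F [ 0.1  0.7 -3.3] w 59.94
0.85 [267. 160. 104. 104.] toprow 161 angle 72.5
```

Works well: already at 72°. Ease to about the weight.

```bash
python3 -m jog '0 0 0 0 0 0 0.5;0 0 0 0 0 0 0.5;0 0 0 0 0 0 0.5' 4
python3 - <<'E'
from h import *
hang('light_coupon_center',106,60,6);im=save('wrist','w3')
E
```

```text
time_s: 6.42
ee_pos: [471.1, -259.9, 215.2]
ee_rot: [180.0, 0.0, 8.5]
force: [0.4, 0.8, -3.4]
gripper_width: 59.7
t 6.425 tq [ 0.013 -0.016 -0.017] F [ 0.4  0.8 -3.4] w 59.65
0.6 [264. 184. 110.  80.] toprow 182 angle 82.5
```

View pics/w3.png

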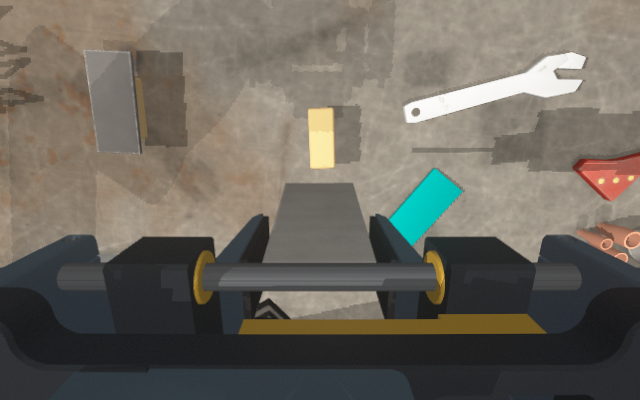

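Angle 82°: the coupon at (320,220) hangs with its foot about 15 mm out on the camera side. Grip again and travel to the rack, turning to its yaw.

```bash
python3 -m jog '0 0 0 0 0 0 0.5;0 0 0 0 0 0 0.5;0 0 0 0 0 0 0.5' 40; python3 -m jog '0 0 0 0 0.5 0.2 0.5;0 0 0.3 0 1.8 0.6 0.5;0 0 0.6 0 3.4 0.6 0.5;0 0 0.8 0 5.2 0.6 0.5;0 0 1 0 7 0.6 0.5'; python3 -m jog '0 0 0.2 0 1.8 0 0.5;0 0 0.4 0 3.6 0 0.5;0 0 0.6 0 5.4 0 0.5;0 0 0.64 0 7.2 0 0.5;0 0 0.64 0 9 0 0.5';  python3 -m jog '0 0 0 0 1 0 0.5;0 0 0 0 1.5 0 0.5;0 0 0 0 1.5 0 0.5;0 0 0 0 1.5 0 0.5'
python3 - <<'E'
from h import *
hang('light_coupon_center',106,60,6);s=env.state();print(s['ee_pos'],s['ee_rot'])
save('wrist','w4')
fit('rack','wrist',12,.2);fit('racked_coupon_center','wrist',122,.2);fit('rack','top',12,.2);fit('dark_coupon_center','wrist',35)
E
```

```text
time_s: 6.95
ee_pos: [471.1, -259.9, 215.2]
ee_rot: [180.0, -0.0, 8.5]
force: [0.7, 0.0, -2.9]
gripper_width: 59.3
time_s: 7.58
ee_pos: [470.8, -82.8, 230.8]
ee_rot: [-180.0, -0.1, 13.5]
force: [0.7, 0.4, -4.4]
gripper_width: 59.7
time_s: 8.2
ee_pos: [470.4, 142.2, 230.8]
ee_rot: [-180.0, -0.1, 16.7]
force: [0.5, 0.2, -3.9]
gripper_width: 59.3
time_s: 8.7
ee_pos: [470.9, 176.8, 230.3]
ee_rot: [180.0, 0.0, 16.6]
force: [1.1, 0.3, -5.5]
gripper_width: 59.4
t 8.7 tq [-0.036  0.064  0.004] F [ 1.1  0.3 -5.5] w 59.43
0.6 [261. 183. 112.  81.] toprow 183 angle 82.5
[471.05038893 176.68358099 230.27354999] [1.79977102e+02 9.21852344e-03 1.65888234e+01]
rack 0.8 [253.9, 0.0, 95.5, 173.3] [array([560.7, 227.9]), array([196.7, 110.7]), np.float64(16.2)]
racked_coupon_center 0.85 [261.3, 9.5, 58.8, 32.8] [array([603. , 241.6]), array([22.5, 47.8]), np.float64(16.4)]
rack 0.86 [240.3, 191.2, 41.1, 51.6] [array([556. , 223.6]), array([181.8, 113.8]), np.float64(16.7)]
dark_coupon_center 0.75 [445.9, 133.6, 72.6, 93.9] [array([521.8, -17.4]), array([111.4,  53.3]), np.float64(5.6)]
```

View pics/w4.png

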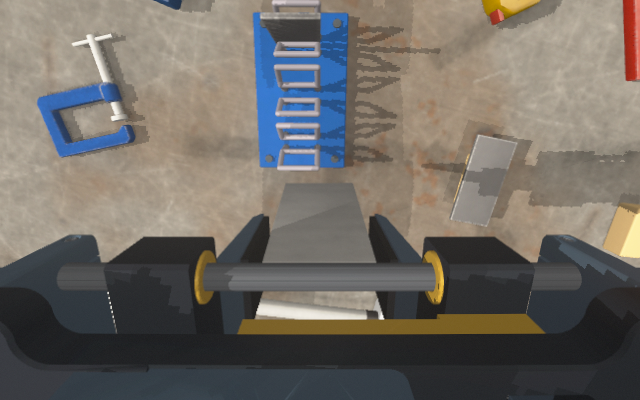

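Run:
```python
from h import *
im=cv2.imread('pics/w4.png');P=camera_params('wrist')
h=cv2.cvtColor(im,cv2.COLOR_BGR2HSV)
m=cv2.inRange(h,(100,120,60),(125,255,255));m[:, :200]=0;m[:,360:]=0
c=np.vstack([x.reshape(-1,2) for x in cv2.findContours(m,0,2)[0] if cv2.contourArea(x)>30])
print(np.round(cv2.minAreaRect(ray('wrist',c,12,P)[:,:2].astype(np.float32))[0],1),cv2.minAreaRect(ray('wrist',c,12,P)[:,:2].astype(np.float32))[1:])
q=cv2.approxPolyDP(cv2.convexHull(c),6,True).reshape(-1,2);print(q.tolist(),ray('wrist',q,12,P)[:,:2].round(1).tolist())
cr=cv2.resize(im[0:200,230:370],None,fx=4,fy=3);cv2.imwrite('pics/w4c.png',cr)
b=h[:,290:306,1].mean(1);v=h[:,290:306,2].mean(1)
br=[(i,int(b[i]),int(v[i])) for i in range(0,175) if b[i]<90];print(br)
```

```text
[557.3 226.4] ((178.1949462890625, 108.7545166015625), 16.292423248291016)
[[346, 13], [343, 166], [261, 166], [253, 13]] [[657.5, 201.0], [488.1, 150.4], [457.8, 252.2], [627.3, 303.0]]
[(0, 13, 183), (1, 13, 192), (2, 14, 191), (3, 14, 175), (4, 13, 155), (5, 14, 129), (6, 19, 107), (7, 52, 132), (8, 59, 150), (9, 59, 150), (10, 59, 150), (11, 58, 150), (12, 23, 145), (13, 16, 149), (14, 19, 142), (15, 19, 133), (16, 19, 133), (17, 20, 153), (18, 20, 148), (19, 19, 98), (20, 17, 66), (21, 16, 63), (22, 15, 62), (23, 15, 62), (24, 15, 62), (25, 14, 62), (26, 15, 62), (27, 14, 61), (28, 13, 61), (29, 12, 60), (30, 12, 60), (31, 14, 60), (32, 14, 60), (33, 13, 60), (34, 11, 59), (35, 10, 59), (36, 9, 59), (37, 11, 60), (38, 11, 59), (39, 9, 59), (40, 10, 59), (41, 12, 100), (42, 14, 182), (43, 13, 189), (44, 13, 188), (45, 13, 168), (46, 12, 140), (47, 32, 101), (51, 13, 175), (52, 13, 187), (53, 12, 196), (54, 13, 180), (55, 13, 161), (56, 10, 131), (57, 84, 119), (64, 37, 161), (65, 14, 186), (66, 14, 191), (67, 13, 190), (68, 14, 168), (69, 12, 140), (70, 44, 119), (82, 32, 158), (83, 14, 186), (84, 14, 192), (85, 14, 180), (86, 12, 156), (87, 22, 125), (98, 13, 175), (99, 14, 190), (100, 13, 190), (101, 12, 169), (102, 17, 138), (111, 12, 168), (112, 13, 189), (113, 14, 193), (114, 13, 180), (115, 12, 156), (116, 55, 146), (123, 23, 167), (124, 13, 187), (125, 13, 194), (126, 13, 182), (127, 12, 159), (128, 63, 154), (134, 68, 142), (135, 13, 171), (136, 13, 199), (137, 12, 218), (138, 13, 213), (139, 21, 170), (149, 17, 155), (150, 12, 193), (151, 13, 197), (152, 13, 178), (153, 24, 156), (165, 50, 158), (166, 13, 185), (167, 13, 210), (168, 12, 219), (169, 13, 204), (170, 17, 159), (171, 46, 129), (172, 49, 140), (173, 50, 142), (174, 50, 142)]
```

View pics/w4c.png

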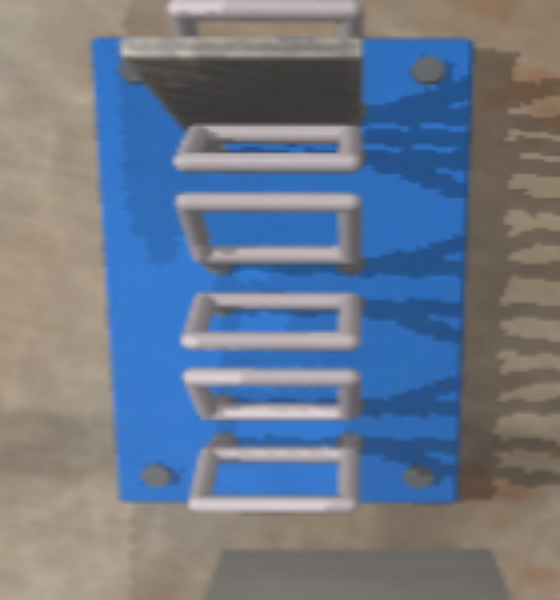

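The wrist crop shows three slots with the hoops' top bars at rows 2/53 (far), 67/113 (middle) and 125/168 (near). I'll check this against the base plate fit.

Run:
```python
from h import *
w=ray('wrist',[(297.2,2),(297,53.5),(297,67),(297.5,113.5),(297.7,125.5),(298,168)],80)[:,:2]
y=np.radians(16.5);c=np.array([557.3,226.4]);e=np.array([np.cos(y),np.sin(y)]);n=np.array([-e[1],e[0]])
for i in(0,2,4):
  m=(w[i]+w[i+1])/2;print(m.round(1),'gap',np.linalg.norm(w[i]-w[i+1]).round(1),'rackframe',((m-c)@e).round(1),((m-c)@n).round(1))
print('mid',c,'near',c-56*e, np.degrees(np.arctan2(*(w[0]-w[5])[::-1])))
```

```text
[612.  241.4] gap 44.5 rackframe 56.7 -1.1
[557.5 226.2] gap 44.2 rackframe 0.1 -0.3
[503.4 210.5] gap 44.4 rackframe -56.2 0.1
mid [557.3 226.4] near [503.60609485 210.4951407 ] 15.807903096669467
```

The plate and the hoops agree to 1 mm: middle slot at (557.5,226.3), near slot at (503.5,210.5). Tilt 7.5° to plumb the coupon and go above the middle slot.

```bash
python3 -m jog '-0.2 0.7 0 0.5 0.3 0 0.5;-0.43 1.44 0 1.4 0.8 0 0.5;-0.43 1.44 0 2.4 1.4 0 0.5;-0.43 1.44 0 3.36 1.96 0 0.5;-0.43 1.44 0 3.36 1.96 0 0.5'
python3 - <<'E'
from h import *
hang('light_coupon_center',106,60,6);s=env.state();print(s['ee_pos'],s['ee_rot'])
a=save('wrist','w5')[60:300,200:440];b=save('scene','s5')[160:310,200:400]
cv2.imwrite('pics/c5.png',np.hstack([cv2.resize(a,(400,400)),cv2.resize(b,(400,400))])[:,:,::-1])
# expected outline of coupon if exactly vertical in scene crop
R=Ro.from_euler('xyz',s['ee_rot'],degrees=True).as_matrix();g=s['ee_pos']+R@[0,0,env.hold_point_z]
print('grasp',g.round(1)); pr=proj('scene',[g,g-[0,0,106]]);print(pr,(pr-[200,160])*[2,400/150])
E
```

```text
time_s: 9.68
ee_pos: [556.7, 227.3, 229.3]
ee_rot: [-180.0, 7.5, 16.7]
force: [-0.4, -0.4, -3.3]
gripper_width: 59.0
t 9.675 tq [ 0.05  -0.112 -0.009] F [-0.4 -0.4 -3.3] w 59.02
0.73 [263. 184. 110.  79.] toprow 183 angle 82.5
[554.75596595 226.33747526 229.77859569] [179.98569026   7.59331224  16.65835093]
grasp [557.1 227.1 248.4]
[[289.5348168  180.96989662]
 [290.69501282 211.91298062]] [[179.0696336   55.91972431]
 [181.39002565 138.43461498]]
```

View pics/c5.png

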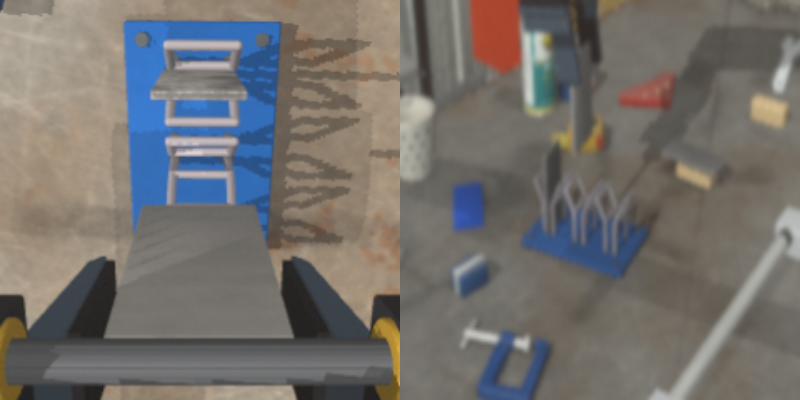

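The coupon hangs plumb over the middle slot: in the scene crop it is at (582,115), and in the wrist crop it lines up with the hoops. Lowering in stages with force checks.

```bash
python3 -m jog '0 0 0 0 -0.02 -1 0.5;0 0 0 0 -0.02 -2 0.5;0 0 0 0 -0.02 -2.7 0.5;0 0 0 0 -0.02 -3.3 0.5;0 0 0 0 -0.02 -3.5 0.5'; python3 -c "from h import *;hang('light_coupon_center',106,60,6)";  python3 -m jog '0 0 0 0 0 -0.3 0.5;0 0 0 0 0 -0.6 0.5;0 0 0 0 0 -0.9 0.5;0 0 0 0 0 -1.2 0.5;0 0 0 0 0 -1.3 0.5'; python3 -c "from h import *;hang('light_coupon_center',106,60,6);s=env.state();print(s['ee_pos'],s['ee_rot'])"
```

```text
time_s: 10.5
ee_pos: [554.6, 225.9, 142.2]
ee_rot: [180.0, 7.6, 16.7]
force: [0.4, 0.6, -4.1]
gripper_width: 59.4
t 10.5 tq [ 0.06  -0.145 -0.03 ] F [ 0.4  0.6 -4.1] w 59.36
0.97 [263. 183. 111.  79.] toprow 183 angle 82.5
0.41 [512. 219.  64.  41.] toprow 220 angle 100.0
time_s: 11.22
ee_pos: [554.7, 226.0, 109.4]
ee_rot: [180.0, 7.6, 16.7]
force: [-0.3, -0.1, -4.4]
gripper_width: 59.4
t 11.225 tq [ 0.063 -0.14   0.057] F [-0.3 -0.1 -4.4] w 59.39
0.74 [264. 186. 110.  77.] toprow 192 angle 87.5
[554.92451596 226.06002379 109.84764944] [179.99683868   7.55242835  16.66210603]
```

```bash
python3 -m jog '0 0 0 0 0 -0.15 0.5;0 0 0 0 0 -0.3 0.5;0 0 0 0 0 -0.3 0.5'; python3 -m jog '0 0 0 0 0 -0.08 0.5;0 0 0 0 0 -0.08 0.5';  python3 -m jog '0 0 0 0 0 -0.08 0.5;0 0 0 0 0 -0.08 0.5'; python3 -c "from h import *;s=env.state();print(s['ee_pos'],s['force'],s['torque'])"
```

```text
time_s: 11.7
ee_pos: [555.8, 226.4, 104.8]
ee_rot: [-180.0, 7.4, 16.7]
force: [0.4, -1.0, 6.9]
gripper_width: 59.6
time_s: 11.95
ee_pos: [556.2, 226.5, 104.8]
ee_rot: [-180.0, 7.3, 16.7]
force: [-0.8, -1.1, 14.0]
gripper_width: 59.5
time_s: 12.2
ee_pos: [556.8, 226.7, 104.7]
ee_rot: [-180.0, 7.1, 16.7]
force: [-2.4, -2.3, 22.7]
gripper_width: 59.3
[556.76611752 226.67217047 104.71624442] [-2.38904121 -2.27110237 22.67185647] [-0.5044101   1.12041179  0.04002723]
```

Floor contact at TCP 104.8 (the coupon had slid about 4 mm in the pads, plausible). Relieve the press, release and rise.

```bash
python3 -m jog '0 0 0 0 0 0.2 0.5;0 0 0 0 0 0.2 0.5'; python3 -m jog '0 0 0 0 0 0 0.68;0 0 0 0 0 0 0.75;0 0 0 0 0 0 0.85;0 0 0 0 0 0 0.85;0 0 0 0 0 0 0.85' 5;  python3 -m jog '0 0 0 0 0 1 0.9;0 0 0 0 0 2 0.9;0 0 0 0 0 3.5 0.9;0 0 0 0 0 5 0.9;0 0 0 0 0 5 0.9'
python3 - <<'E'
from h import *
s=env.state();print(s['ee_pos'],s['ee_rot'],s['force'])
a=save('wrist','w6')[60:400,180:460];b=save('scene','s6')[180:280,240:340]
cv2.imwrite('pics/c6.png',np.hstack([cv2.resize(a,(400,480)),cv2.resize(b,(400,480))])[:,:,::-1])
fit('light_coupon_center','top',132,.2);fit('racked_coupon_center','top',122,.2)
X=[[557.5,226.3,z] for z in(12,132)];print((proj('scene',X)-[240,180])*[4,4.8]+[400,0],proj('top',X))
E
```

```text
time_s: 12.45
ee_pos: [555.7, 226.4, 104.8]
ee_rot: [-180.0, 7.4, 16.7]
force: [0.0, 0.1, 6.7]
gripper_width: 59.2
time_s: 13.08
ee_pos: [555.1, 226.1, 103.6]
ee_rot: [-180.0, 7.5, 16.7]
force: [-0.3, -1.0, 0.7]
gripper_width: 77.8
time_s: 13.7
ee_pos: [556.6, 226.7, 232.1]
ee_rot: [-180.0, 7.1, 16.7]
force: [0.1, 0.4, -0.1]
gripper_width: 82.1
[556.61150621 226.72705702 232.11815723] [-179.96862268    7.10147234   16.66745164] [ 0.07510178  0.39293197 -0.13691126]
light_coupon_center 0.97 [379.6, 209.9, 23.1, 34.2] [array([ 511.1, -237.4]), array([115. ,  58.1]), np.float64(7.0)]
racked_coupon_center 0.48 [249.6, 195.4, 9.8, 9.5] [array([606.2, 237.2]), array([15.9, 56.6]), np.float64(15.5)]
[[608.53856822 322.29616312]
 [603.56093929 166.68285382]] [[260.88257388 214.91589064]
 [256.6598654  213.15124854]]
```

View pics/c6.png

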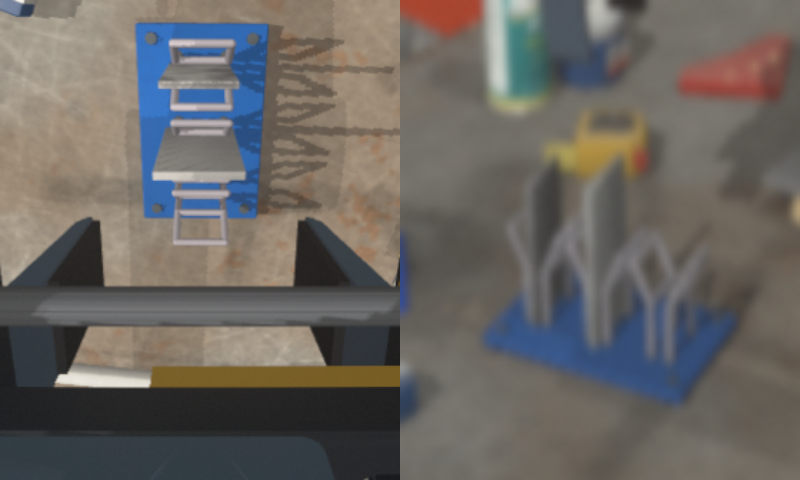

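The light coupon stands in the middle slot (scene crop (605,255)), with the racked one behind it and the near slot empty. Now the dark coupon.

```bash
python3 -m jog '0.2 -0.7 0 -0.5 -0.3 0 1;0.43 -1.44 0 -1.5 -1 0 1;0.43 -1.44 0 -3 -2.5 0 1;0.43 -1.44 0 -3 -4.5 0 1;0.43 -1.44 0 -3 -6 0 1'; python3 -m jog '0 0 -1 0 -2 0 1;0 0 -2 0 -3.5 -1 1;0 0 -2.26 0 -4 -3 1;0 0 -2.26 0 -4 -4.5 1;0 0 -2.26 0 -4 -5 1'
python3 - <<'E'
from h import *
s=env.state();print(s['ee_pos'],s['ee_rot'])
save('wrist','w7');fit('dark_coupon_center','wrist',35)
E
```

```text
time_s: 14.52
ee_pos: [478.7, 74.6, 227.7]
ee_rot: [180.0, 0.1, 16.7]
force: [0.4, 0.2, 0.6]
gripper_width: 91.4
time_s: 15.15
ee_pos: [477.7, -23.9, 100.9]
ee_rot: [-179.9, 0.4, 5.3]
force: [0.2, 0.5, 1.4]
gripper_width: 91.3
[477.69122762 -23.93722165 100.8631707 ] [-179.94043921    0.37079139    5.3304483 ]
dark_coupon_center 0.76 [282.4, 77.7, 68.8, 141.8] [array([522.9, -18.8]), array([110.4,  51.3]), np.float64(5.2)]
dark_coupon_center 0.37 [0.0, 0.1, 128.3, 195.3] [array([543.2, 202.2]), array([134.7, 111. ]), np.float64(15.3)]
```

View pics/w7.png

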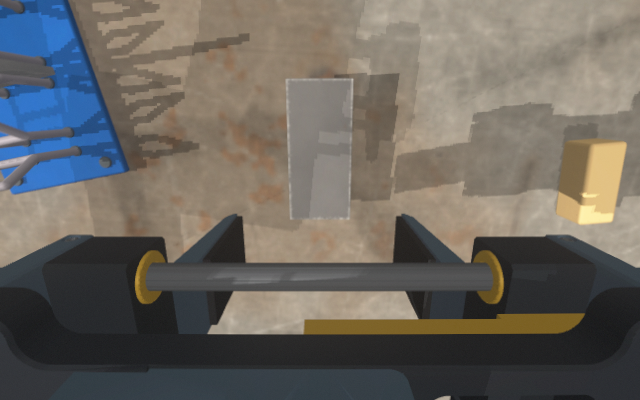

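The dark coupon is centred between the fingers at (320,150); the fit is (522.5,-19), yaw 5°. Descend and grip near its near end.

```bash
python3 -m jog '0 0 0 0.14 0.04 -1.5 1;0 0 0 0.14 0.04 -2.8 1;0 0 0 0.14 0.04 -3.45 1;0 0 0 0.14 0.04 -3.45 1'; python3 -m jog '0 0 0 0 0 0 0.4;0 0 0 0 0 0 0.4;0 0 0 0 0 0 0.4;0 0 0 0 0 0 0.4;0 0 0 0 0 0 0.4' 30; python3 -m jog '0 0 0 0 0 0.3 0.4;0 0 0 0 0 1 0.4;0 0 0 0 0 2 0.4;0 0 0 0 0 2 0.4;0 0 0 0 0 2 0.4'; python3 -c "from h import *;hang('dark_coupon_center',96,50,5)";  python3 -m jog '0 0 0 0 0 1.5 0.4;0 0 0 0 0 3 0.4;0 0 0 0 0 4.8 0.4;0 0 0 0 0 6 0.4;0 0 0 0 0 6 0.4'; python3 -c "from h import *;hang('dark_coupon_center',96,50,5)"
```

```text
time_s: 15.75
ee_pos: [484.0, -22.6, 17.7]
ee_rot: [180.0, 0.0, 5.4]
force: [-0.0, 0.5, 1.1]
gripper_width: 91.5
time_s: 16.38
ee_pos: [483.6, -23.0, 17.7]
ee_rot: [180.0, -0.0, 5.4]
force: [-0.5, -0.1, 2.2]
gripper_width: 49.6
time_s: 17.0
ee_pos: [482.8, -22.8, 66.8]
ee_rot: [-180.0, 0.1, 5.4]
force: [-0.7, 0.6, -2.3]
gripper_width: 49.5
t 17.0 tq [0.025 0.096 0.015] F [-0.7  0.6 -2.3] w 49.47
time_s: 17.73
ee_pos: [484.7, -22.9, 218.6]
ee_rot: [180.0, -0.2, 5.4]
force: [0.2, -0.5, -3.4]
gripper_width: 49.2
t 17.725 tq [-0.027  0.132 -0.007] F [ 0.2 -0.5 -3.4] w 49.18
0.91 [265.  75. 108. 189.] toprow 74 angle 10.0
0.68 [ 12.   2. 174. 172.] toprow 0 angle 0.0
```

Lifted level, weight about 2.4 N. Ease in steps.

```bash
python3 -m jog '0 0 0 0 0 0 0.4;0 0 0 0 0 0 0.4' 10; python3 -m jog '0 0 0 0 0 0 0.4;0 0 0 0 0 0 0.4;0 0 0 0 0 0 0.4' 6; python3 -c "from h import *;hang('dark_coupon_center',94,50,5)";python3 -m jog '0 0 0 0 0 0 0.4;0 0 0 0 0 0 0.4;0 0 0 0 0 0 0.4' 4.2; python3 -c "from h import *;hang('dark_coupon_center',94,50,5)";python3 -m jog '0 0 0 0 0 0 0.4;0 0 0 0 0 0 0.4;0 0 0 0 0 0 0.4' 3; python3 -c "from h import *;A,r=hang('dark_coupon_center',94,50,5);save('wrist','w8');print(np.c_[A,r].round()[20:].tolist())"
```

```text
time_s: 18.08
ee_pos: [482.9, -22.8, 216.0]
ee_rot: [-180.0, 0.2, 5.4]
force: [-0.4, 0.9, -2.7]
gripper_width: 50.3
time_s: 18.45
ee_pos: [483.5, -22.9, 217.4]
ee_rot: [180.0, 0.0, 5.4]
force: [-0.7, -0.2, -3.0]
gripper_width: 50.0
t 18.45 tq [-0.025  0.126  0.032] F [-0.7 -0.2 -3. ] w 50.01
0.86 [565. 188.  68.  57.] toprow 192 angle 85.0
0.69 [272. 151.  90. 111.] toprow 149 angle 60.0
time_s: 18.92
ee_pos: [483.6, -22.9, 217.5]
ee_rot: [180.0, -0.0, 5.4]
force: [-0.5, -0.3, -1.7]
gripper_width: 50.1
t 18.925 tq [ 0.006  0.036 -0.049] F [-0.5 -0.3 -1.7] w 50.07
0.97 [565. 189.  70.  58.] toprow 191 angle 85.0
0.59 [272. 159.  91. 102.] toprow 161 angle 67.5
time_s: 19.4
ee_pos: [483.6, -22.9, 217.5]
ee_rot: [180.0, 0.0, 5.4]
force: [0.1, -0.3, -2.1]
gripper_width: 50.1
t 19.4 tq [ 0.002 -0.028 -0.007] F [ 0.1 -0.3 -2.1] w 50.05
0.81 [564. 187.  67.  59.] toprow 191 angle 85.0
0.7 [271. 188.  94.  74.] toprow 188 angle 82.5
[[50.0, 132.0], [52.0, 136.0], [55.0, 140.0], [58.0, 144.0], [60.0, 148.0], [62.0, 153.0], [65.0, 157.0], [68.0, 162.0], [70.0, 166.0], [72.0, 170.0], [75.0, 175.0], [78.0, 179.0], [80.0, 184.0], [82.0, 188.0], [85.0, 193.0], [88.0, 197.0], [90.0, 202.0], [92.0, 207.0], [95.0, 211.0], [98.0, 216.0], [100.0, 221.0], [102.0, 225.0], [105.0, 230.0], [108.0, 235.0], [110.0, 240.0]]
```

View pics/w8.png

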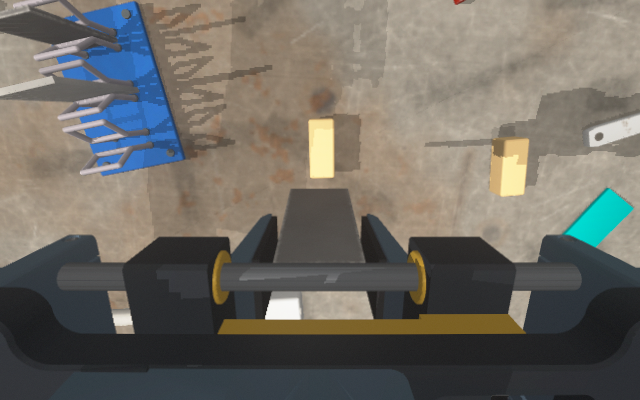

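The dark coupon hangs at about 82.5°, foot row 188. Grip again and go to the near slot.

```bash
python3 -m jog '0 0 0 0 0 0 0.4;0 0 0 0 0 0 0.4;0 0 0 0 0 0 0.4' 40; python3 -m jog '0 0 0.4 0 0.5 0.2 0.4;0 0 0.9 0.2 1.8 0.5 0.4;0 0 1.4 0.4 3.4 0.5 0.4;0 0 1.9 0.6 5.2 0.5 0.4;0 0 2.24 0.71 6.8 0.5 0.4'; python3 -m jog '-0.2 0.7 0 0 1 0 0.4;-0.43 1.44 0 0 2 0 0.4;-0.43 1.44 0 0 2.51 0 0.4;-0.43 1.44 0 0 2.51 0 0.4;-0.43 1.44 0 0 2.51 0 0.4'
python3 - <<'E'
from h import *
hang('dark_coupon_center',94,50,5);s=env.state();print(s['ee_pos'],s['ee_rot'])
R=Ro.from_euler('xyz',s['ee_rot'],degrees=True).as_matrix();g=s['ee_pos']+R@[0,0,env.hold_point_z];print('grasp',g.round(1))
a=save('wrist','w9')[60:300,200:440];b=save('scene','s9')[160:280,240:360]
cv2.imwrite('pics/c9.png',np.hstack([cv2.resize(a,(400,400)),cv2.resize(b,(400,400))])[:,:,::-1])
E
```

```text
time_s: 19.92
ee_pos: [483.6, -22.9, 217.5]
ee_rot: [180.0, 0.0, 5.4]
force: [0.0, -0.1, -2.0]
gripper_width: 49.2
time_s: 20.55
ee_pos: [501.3, 149.5, 230.4]
ee_rot: [-180.0, -0.1, 16.7]
force: [0.4, 0.3, -1.7]
gripper_width: 49.2
time_s: 21.18
ee_pos: [500.9, 209.1, 230.3]
ee_rot: [180.0, 7.5, 16.6]
force: [0.2, 0.0, -2.2]
gripper_width: 49.4
t 21.175 tq [ 0.04  -0.093  0.03 ] F [ 0.2  0.  -2.2] w 49.39
0.74 [270. 188.  93.  74.] toprow 189 angle 82.5
[501.03688969 208.98975283 230.41464083] [179.97354334   7.47662916  16.51042051]
grasp [503.4 209.7 249.1]
```

No more pictures, so I continue on numbers: grasp point (503.4,209.7) against slot (503.6,210.6). Lowering with force checks.

```bash
python3 -m jog '0 0 0 0 0.03 -1 0.4;0 0 0 0 0.03 -2 0.4;0 0 0 0 0.03 -2.7 0.4;0 0 0 0 0.03 -3.3 0.4;0 0 0 0 0.03 -3.5 0.4'; python3 -c "from h import *;hang('dark_coupon_center',94,50,5)";  python3 -m jog '0 0 0 0 0 -0.3 0.4;0 0 0 0 0 -0.6 0.4;0 0 0 0 0 -0.9 0.4;0 0 0 0 0 -1.2 0.4;0 0 0 0 0 -1.3 0.4'; python3 -c "from h import *;hang('dark_coupon_center',94,50,5);s=env.state();print(s['ee_pos'],s['ee_rot'])"
```

```text
time_s: 22.0
ee_pos: [501.0, 210.2, 141.8]
ee_rot: [180.0, 7.6, 16.5]
force: [0.0, 0.3, -2.6]
gripper_width: 49.4
t 22.0 tq [ 0.046 -0.187  0.037] F [ 0.   0.3 -2.6] w 49.42
0.58 [273. 189.  92.  76.] toprow 188 angle 82.5
0.42 [254.   3. 134. 198.] toprow 0 angle 0.0
time_s: 22.72
ee_pos: [501.3, 210.6, 109.4]
ee_rot: [180.0, 7.5, 16.6]
force: [-0.9, -1.1, -0.9]
gripper_width: 49.3
t 22.725 tq [ 0.048 -0.28   0.011] F [-0.9 -1.1 -0.9] w 49.25
0.8 [272. 190.  93.  73.] toprow 194 angle 85.0
[501.30104361 210.63217954 109.63985571] [179.98573619   7.53309006  16.56181579]
```

```bash
python3 -m jog '0 0 0 0 0 -0.15 0.4;0 0 0 0 0 -0.3 0.4;0 0 0 0 0 -0.3 0.4'; python3 -m jog '0 0 0 0 0 -0.1 0.4;0 0 0 0 0 -0.1 0.4';  python3 -m jog '0 0 0 0 0 -0.1 0.4;0 0 0 0 0 -0.1 0.4'; python3 -c "from h import *;s=env.state();print(s['ee_pos'],s['force'],s['torque'])"
```

```text
time_s: 23.2
ee_pos: [501.3, 210.6, 102.2]
ee_rot: [180.0, 7.5, 16.6]
force: [0.5, 1.0, -3.3]
gripper_width: 49.4
time_s: 23.45
ee_pos: [501.3, 210.6, 99.8]
ee_rot: [180.0, 7.5, 16.6]
force: [0.3, -0.5, -2.8]
gripper_width: 49.4
time_s: 23.7
ee_pos: [501.3, 210.6, 97.3]
ee_rot: [180.0, 7.5, 16.6]
force: [0.2, 0.6, -2.6]
gripper_width: 49.3
[501.33183039 210.63205114  97.30671098] [ 0.15748717  0.64475042 -2.63436366] [ 0.14322125 -0.25914199 -0.02202592]
```

```bash
python3 -m jog '0 0 0 0 0 -0.1 0.4;0 0 0 0 0 -0.1 0.4'; python3 -m jog '0 0 0 0 0 -0.08 0.4;0 0 0 0 0 -0.08 0.4';  python3 -m jog '0 0 0 0 0 -0.08 0.4;0 0 0 0 0 -0.08 0.4'
```

```text
time_s: 23.95
ee_pos: [501.9, 210.8, 96.7]
ee_rot: [180.0, 7.4, 16.6]
force: [-0.7, -0.3, 7.9]
gripper_width: 49.1
time_s: 24.2
ee_pos: [502.5, 211.0, 96.6]
ee_rot: [180.0, 7.3, 16.6]
force: [-1.3, -1.3, 16.3]
gripper_width: 49.4
time_s: 24.45
ee_pos: [503.3, 211.2, 96.6]
ee_rot: [-180.0, 7.2, 16.6]
force: [-2.2, -2.2, 27.0]
gripper_width: 49.3
```

Floor contact at TCP 96.7, consistent with the light one (104.8, 10 mm longer). Relieve, release, rise.

```bash
python3 -m jog '0 0 0 0 0 0.2 0.4;0 0 0 0 0 0.2 0.4'; python3 -m jog '0 0 0 0 0 0 0.56;0 0 0 0 0 0 0.65;0 0 0 0 0 0 0.8;0 0 0 0 0 0 0.8;0 0 0 0 0 0 0.8' 5;  python3 -m jog '0 0 0 0 0 1 0.8;0 0 0 0 0 2 0.8;0 0 0 0 0 3.5 0.8;0 0 0 0 0 5 0.8;0 0 0 0 0 5 0.8'; python3 -m jog '0 0 0 -0.9 -0.3 0.2 0.8;0 0 0 -1.8 -0.6 0.5 0.8;0 0 0 -1.8 -0.6 0.5 0.8;0 0 0 -1.8 -0.6 0.5 0.8'
python3 - <<'E'
from h import *
s=env.state();print(s['ee_pos'],s['ee_rot'],s['force'],s['time_s'])
im=save('wrist','w10');P=camera_params('wrist')
y=np.radians(16.4);e=np.array([np.cos(y),np.sin(y)])
def tr(cam):
  for q,z in(('dark_coupon_center',122),('light_coupon_center',132),('racked_coupon_center',122)):
    for r in spotter.trace(q,cam)[:4]:
      b=r['region'];v=np.where(b.sum(1)>5)[0];bot=np.c_[np.where(b[v[-1]-1])[0].mean(),v[-1]]
      print(cam,q,round(r['conf'],2),np.round(r['box']),'near top edge',ray(cam,bot,z)[0].round(1))
tr('wrist')
for n,c,L,W,T in(('near',[503.6,210.5],110,50,5),('mid',[557.4,226.3],120,60,6),('far',[611.2,242.2],110,50,5)):
  X=[[c[0]+a*T/2*e[0]-b*W/2*e[1],c[1]+a*T/2*e[1]+b*W/2*e[0],z] for z in(12,12+L) for a in(-1,1) for b in(-1,1)]
  p=proj('wrist',X,P);print(n,'exp box wrist',p.min(0).round(),(p.max(0)-p.min(0)).round(),'topface rows',p[4:,1].min().round(),p[4:,1].max().round())
  p=proj('scene',X);print(n,'exp box scene',p.min(0).round(),(p.max(0)-p.min(0)).round())
grab_frame('scene')
for q in('dark_coupon_center','light_coupon_center','racked_coupon_center'):
  for r in spotter.look_for(q,'scene')[:3]:print(q,round(r['conf'],2),np.round(r['box']))
g=cv2.cvtColor(im,cv2.COLOR_RGB2GRAY);print([int(x) for x in g[0:260,300:316].mean(1)])
E
```

```text
time_s: 24.7
ee_pos: [501.6, 210.8, 96.8]
ee_rot: [180.0, 7.4, 16.6]
force: [-0.0, -0.1, 6.4]
gripper_width: 49.3
time_s: 25.32
ee_pos: [501.3, 210.6, 95.9]
ee_rot: [180.0, 7.5, 16.6]
force: [-0.7, -0.2, 0.1]
gripper_width: 72.9
time_s: 25.95
ee_pos: [502.9, 211.2, 224.0]
ee_rot: [-180.0, 7.1, 16.6]
force: [-0.1, 0.1, 0.4]
gripper_width: 72.6
time_s: 26.45
ee_pos: [456.7, 195.7, 232.8]
ee_rot: [180.0, 7.5, 16.6]
force: [0.9, -0.5, 0.8]
gripper_width: 73.1
[456.65160888 195.74097915 232.84894173] [179.98371992   7.52691568  16.56320455] [ 0.93649256 -0.53188416  0.83076808] 26.45
wrist dark_coupon_center 0.88 [287. 111.  58.  20.] near top edge [498.9 211.1 122. ]
wrist light_coupon_center 0.83 [278.  54.  76.  11.] near top edge [552.5 227.9 132. ]
wrist light_coupon_center 0.59 [268.   0. 101. 145.] near top edge [491.3 207.  132. ]
near exp box wrist [290. 108.] [57. 22.] topface rows 124.0 130.0
near exp box scene [303. 217.] [ 9. 37.]
mid exp box wrist [280.  53.] [77. 10.] topface rows 53.0 61.0
mid exp box scene [286. 211.] [12. 41.]
far exp box wrist [285. -29.] [68. 35.] topf
[... 825 characters left out ...]
78, 79, 79, 81, 83, 83, 83, 83, 96, 129, 149, 140, 141, 146, 136, 101, 101, 101, 102, 101, 119, 160, 189, 204, 198, 169, 134, 128, 128, 127, 127, 128, 127, 128, 129, 130, 129, 130, 130, 131, 131, 130, 130, 129, 128, 128, 128, 128, 128, 129, 129, 130, 129, 128, 128, 129, 130, 130, 129, 127, 126, 126, 126, 126, 126, 126, 126, 126, 126, 126, 126, 126, 126, 125, 125, 126, 128, 129, 130, 129, 129, 128, 127, 126, 127, 128, 130, 131, 130, 130, 131, 131, 131, 134, 135, 135, 134, 133, 131, 130, 130, 129, 130, 130, 133, 134, 136, 138, 138, 135, 130, 128, 127, 128, 130, 130, 130, 130, 130, 130, 131, 133, 133, 132, 130, 128, 127, 126, 128, 130, 131, 131, 133, 133, 133, 131, 130, 130, 129, 127, 126, 125]
```

All the expected boxes match the observed ones within 2–4 px. Handing in.

```bash
python3 -c "from h import *;print(env.job_done(), env.state()['time_s'])"
```

```text
the job is handed in; nothing more can be done
the job is handed in; nothing more can be done
```

I racked both coupons and handed the job in after about 26.5 s of the 72 s. The light one stands in the middle slot and the dark one in the near slot. `env.job_done()` gives no verdict.

**How it went:** I gripped each coupon near its robot-side end and lifted it level. I then eased the grip to 4 N for the light coupon and 3 N for the dark one, so each swung to about 82°. After gripping again I tilted the tool 7.5° to plumb it, lowered it until the floor pushed back, relieved the press and released.

**Last checks:**
- **Wrist camera:** after the release, the outlines of both coupons matched upright coupons at the slot centres to within about 3 px.
- **Scene camera:** the light coupon's box fits upright in its slot, and the racked coupon has not moved. The dark coupon's box came out shorter than expected (27 against 37 px, probably because the hoops hide part of it).
- **Robot:** the arm is clear, with about 0 N at the wrist beyond noise.

**Open points:**
- **Floor contact:** the light coupon touched down about 5 mm higher than calculated. I put this down to a small slip in the pads. The dark one touched at a consistent height.
- **Dark coupon not viewed:** the picture limit was reached before the dark coupon went in, so its final placing was checked only by these numbers.
- **Bystanders:** I did not re-measure the magnets or the tape measure. No planned path came near them.

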